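# Lock the analyser's probe arm and hold its cover at the balance point

### The job

The carousel cover of the bench analyser is coming off for cleaning: swing the transport hook over until it rests fully down on the stud of the parked probe arm, so that the arm cannot swing into the cover. Then grip the cover by its handle, bring it forward off its rear stop to its balance point, where it would fall neither forwards nor back, and finish there with the handle still in the grip and the cover still, so that I can draw the hinge pins. Do not let the cover drop towards shut, and leave the things standing on and around the analyser where they are.

Things in the scene. Friction and masses are not known exactly. Their poses are not given: they have to be found in the camera images.
- analyser: White bench analyser, fixed, 320 deep (x) x 420 wide (y), deck 105 high. Origin: centre of its underside. x points from its front (touch screen, robot's side) to its back, y to its left, z up; turned -17 to +6 degrees. Cover on its right, y -190 to 70. Probe arm at y = 140, parked front to back, 173 to 199 high, nose at x = -40 with a stud, 8 across, sticking out 20 to the front.
- hook (a joint): Hinge of the transport hook, rad. 0 = closed: it lies level across the arm's nose, its jaw resting on the stud (hard stop). Grows as it swings up and over to the left about the analyser's x axis; pi/2 = standing straight up, 2.2 = far stop. Starts at 1.3 to 2.0. Stiff pivot: it stays where it is left (about 1 N at the finger pin moves it), so it must be brought all the way down.
- hook_pivot (a point): Fixed pivot of the hook, to the left of the arm's nose: in the analyser's axes x = -53, y = +182, z = 186.
- hook_pin (a point): Middle of the hook's finger pin: level round steel pin, 12 diameter, 42 long, along the analyser's x, standing out to the front from the free end of the hook's flat plate (5 thick, its front face 18 behind this point). Circles about the pivot's axis at radius 74.5, 18 in front of the pivot; closed it is 74 right of the pivot and 8 above it, with 60 free below. Own axes turn with the hook.
- cover (a joint): Hinge of the carousel cover, rad. 0 = shut, grows as its front goes up and back; 1.76 = rear stop, where it rests at the start, leaning back. It balances at 1.26 (72 degrees open, its roof panel leaning 18 degrees forward of upright): the hood is deep, and only there is its centre of mass straight over the hinge line. The hinge is nearly free: either side of this the cover falls by itself.
- cover_hinge (a point): Middle of the cover's hinge line, which runs along the analyser's y axis: in the analyser's axes x = +50, y = -60, z = 120.
- cover_grip (a point): Middle of the grip bar of the cover's bow handle: round, 12 diameter, along the analyser's y, 98 between its legs, 40 off the front wall of the cover (grey hood 184 long, 260 wide, 58 deep, 0.3 to 0.6 kg). It points up when the cover is open: grip it from above, across the bar. Circles about the hinge line at radius 225: 50 in front of it, 219 above at the balance point; 62 behind, 216 above at the rear stop.
- vial: Bystander: amber jar with white cap, 24 diameter x 40 tall, standing loose on the analyser's deck at the front left corner. Origin: centre of its underside.
- reagent_bottle: Bystander: white bottle, 52 diameter x 115 tall, beside the analyser's left. Origin: centre of its underside.
- specimen_cup: Bystander: clear cup with yellow lid, 60 diameter x 68 tall, beside the analyser's right. Origin: centre of its underside.
- tube_rack: Bystander: white rack of blood tubes, 90 x 200, 102 tall. Origin: centre of its underside.
- tip_box: Bystander: blue box with clear lid, 85 x 125 x 78 tall. Origin: centre of its underside.
- slide_box: Bystander: flat black box, 90 x 175 x 34 tall, on the bench to the right. Origin: centre of its underside.

How it is judged:
By the outcome, as a careful person would: the job done as asked, in the order asked, and still so for the second after the job is handed in, while the arm keeps its last pose, push and grip.
It also fails if it takes over 53 s, if anything falls off the work surface, if the arm or the gripper's body presses on something with over 40 N, if the wrist force passes 120 N, or if a joint passes its speed limit or range.

### The arm

A 6-joint arm with a two-finger parallel gripper is mounted at the origin on the work surface. World frame = base frame: x ahead of the robot, y to its left, z up, the work surface at z = 0. Lengths are in mm, angles in rad, forces in N, time in s.
With the tool pointing down it reaches from about 350 to 875 mm from the base axis. Payload 4.2 kg.
Tool frame: the origin (TCP) lies midway between the tips of the shut fingers; the grasp point (between the pads) lies 19 mm behind it; z points along the fingers, y is the line along which they close (so a half turn about z gives the same grasp; the last joint's range is limited). The gripper opens to 87 mm and grips with 3 to 60 N. Pads are 19 mm wide; open, the fingers measure 117 mm over their backs; the gripper's body (75 mm by 190 mm) begins 51 mm behind the grasp point.
Start: joints at [-0.926, 0.385, 0.008, 0, -1.194, -0.259], TCP at [235.201, -579.033, 222.55] pointing down, gripper open.
Joint ranges: [-3.14, 3.14], [-1.21, 2.06], [-1.07, 1.41], [-3.16, 2.05], [-2.99, -0.16], [-3.1, 3.1]. Speed limits (rad/s): [2.79, 2.79, 3.14, 3.14, 3.14, 3.14].

### API

Orientations are given as a unit quaternion [x, y, z, w].
In Python, from cell import robot, effector, state, snapshot, ticket gives the robot as it stands. Calls block until the motion is done:
- robot.move_to(position, orientation): joint-space move of the TCP to a pose.
- robot.move_l(position, max_speed=150, rot=None): straight line of the TCP; rot=None keeps the orientation; max_speed is the mean speed in mm/s.
- robot.set_joints(angles): joint-space move.
- effector.move_gripper(opening): finger opening in mm; the grip force is fixed at half the most; returns when the fingers have stopped.
- robot.dwell(seconds).
- robot.ik(position, orientation): joint angles nearest the present ones, or None.
- state(): the state.
- snapshot(name): name is "side" or "top" or "wrist"; returns a dict with "image" (400x640x3 uint8, blue, green, red), "depth" (400x640 float32, mm along the optical axis (not along the pixel's ray), 0 where there is no reading), "camera_matrix" (3x3 intrinsics, pixels), "distortion" ([k1, k2, p1, p2, k3] as OpenCV has them; the pictures are not rectified), "R" (3x3) and "t" (3): a world point X has camera coordinates R X + t. Camera axes: x right, y down, z forward; pixel columns grow to the right and rows downward; lengths in mm; the calibration is good to about 2 mm. A picture is of the moment at which its call begins.
A pose or a line that the arm cannot do raises robot.IKError and nothing moves.
- ticket.finish_job(): hands the job in; it is judged then, once.
The state is a dict: "clock": time; "qpos": joint angles; "qvel": joint speeds; "effort": joint torques, N m; "position": TCP position; "tcp_rot": TCP orientation; "wrist_force": force on the tool from outside, world axes, zero at the start; "ft_torque": the same for the moment, N m; "gripper_width": finger opening in mm; "finger_force": force on a finger pad.
Only numpy, scipy, OpenCV 4.12 (cv2) and the standard library are available. Lean on these libraries where they do the work, as an engineer would, in place of code of your own. Each camera call takes 0.05 s, during which the arm holds its last target. There are 200 camera calls.

## Working session

There is one attempt and no reset: what is moved stays moved. The work goes in short steps, each a Python script; the robot and the scene stay as the last script left them, time stands still between calls to the robot, and variables do not carry over. Pictures are saved under pics/ and viewed, at most 10 in all, crops included, and the job is handed in when it is done.

```bash
ls; mkdir -p pics; python3 - <<'E'
from cell import robot, effector, state, snapshot
import cv2,numpy as np
for n in("top","side"):
    s=snapshot(n); cv2.imwrite(f"pics/{n}0.png",s["image"]); np.savez(f"{n}0.npz",**s)
    print(n,s["camera_matrix"].round(1).tolist(),s["distortion"],s["R"].round(3).tolist(),s["t"], (s["depth"]>0).mean())
print(state())
E
```

```text
pics
top [[464.0, 0.0, 316.6], [0.0, 464.0, 195.2], [0.0, 0.0, 1.0]] [0.03416412 0.         0.         0.         0.        ] [[0.021, -1.0, 0.003], [-0.998, -0.021, -0.066], [0.066, -0.002, -0.998]] [ -34.46458631  488.15990541 1685.60946261] 0.99603125
side [[494.7, 0.0, 323.7], [0.0, 494.7, 201.4], [0.0, 0.0, 1.0]] [-0.15928409  0.          0.          0.          0.        ] [[-0.979, -0.204, -0.004], [-0.157, 0.766, -0.624], [0.13, -0.61, -0.782]] [ 462.09975631  183.59248931 1872.53730575] 0.99604296875
{'clock': 0.1, 'qpos': array([-9.26430464e-01,  3.85479199e-01,  6.81273452e-03, -4.03816917e-04,
       -1.19401488e+00, -2.58624366e-01]), 'qvel': array([ 0.00190116, -0.00163926,  0.00320338,  0.00134443, -0.00038929,
        0.00168919]), 'effort': array([-2.90934877e-04, -3.91691780e+01,  1.87933856e+01,  4.23194200e+00,
        1.34366963e-02, -8.20145692e-05]), 'position': array([ 234.98551988, -578.58533132,  221.59356365]), 'tcp_rot': array([-1.91604027e-01,  9.81471840e-01,  9.29950993e-04, -2.42358250e-04]), 'wrist_force': array([ 0.7411441 , -0.38817865, -0.64161541]), 'ft_torque': array([-0.00323012, -0.05442908, -0.07498136]), 'finger_force': 0.0, 'gripper_width': 87.11604464159635}
```

View pics/top0.png

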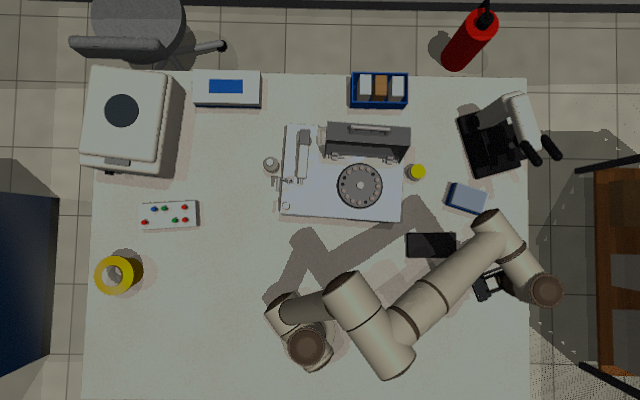

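View pics/side0.png

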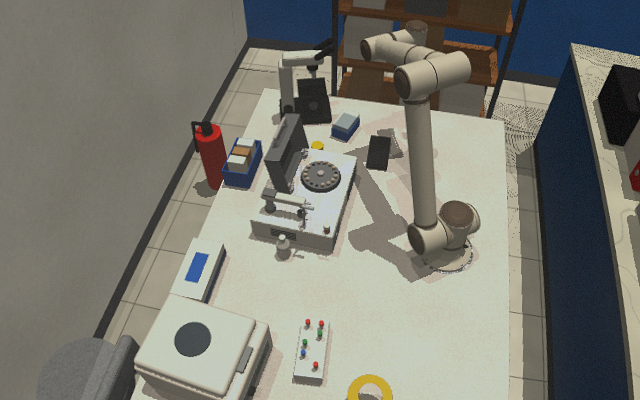

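Top view: analyser with the deck at columns 281–405 and rows 125–222, cover open at (367,140), vial at (286,206), bottle at (271,164), cup at (417,172). The side view shows the hook near (300,212). Next I fit the deck from depth.

```bash
cat > h.py <<'E'
import numpy as np,cv2
from scipy.spatial.transform import Rotation as Ro
def cloud(s):
    h,w=s["depth"].shape
    uv=np.stack(np.meshgrid(np.arange(w),np.arange(h)),-1).reshape(-1,1,2).astype(float)
    n=cv2.undistortPoints(uv,s["camera_matrix"],s["distortion"]).reshape(-1,2)
    d=s["depth"].reshape(-1,1)
    X=np.c_[n*d,d]-s["t"]
    return (X@s["R"]).reshape(h,w,3)
def proj(s,P):
    r,_=cv2.Rodrigues(s["R"])
    return cv2.projectPoints(np.atleast_2d(P).astype(float),r,s["t"].astype(float),s["camera_matrix"],s["distortion"])[0].reshape(-1,2)
E
python3 - <<'E'
from h import *
for n in("top","side"):
    s=dict(np.load(n+"0.npz")); C=cloud(s)
    m=(abs(C[...,2]-105)<6)&(s["depth"]>0)
    m=m.astype(np.uint8)
    k,l,st,c=cv2.connectedComponentsWithStats(m)
    i=1+np.argmax(st[1:,4]); P=C[l==i]
    print(n,st[i],np.median(P[:,2]))
    r=cv2.minAreaRect(P[:,:2].astype(np.float32)); print(r,cv2.boxPoints(r).round().tolist())
    # anything above deck
    if n=="top":
        for lo,hi in((115,165),(165,215),(215,300),(300,400)):
            q=(C[...,2]>lo)&(C[...,2]<hi)&(abs(C[...,0]-r[0][0])<220)&(abs(C[...,1]-r[0][1])<260)
            k,l2,s2,c2=cv2.connectedComponentsWithStats(q.astype(np.uint8))
            for j in range(1,k):
                if s2[j,4]>8: print(lo,hi,s2[j],C[l2==j].mean(0).round(),C[l2==j].min(0).round(),C[l2==j].max(0).round())
E
```

```text
top [ 280  124  124   99 5647] 105.81777927180316
((563.6695556640625, -113.32400512695312), (419.0418701171875, 321.5160217285156), 86.9149169921875) [[392.0, -314.0], [713.0, -331.0], [735.0, 87.0], [414.0, 105.0]]
115 165 [ 326  141   76   24 1034] [ 639. -182.  125.] [ 595. -305.  115.] [670. -53. 165.]
115 165 [268 159   5   7  21] [594. 140. 119.] [583. 132. 115.] [604. 147. 127.]
115 165 [ 338  164   45   44 1443] [ 518. -171.  126.] [ 444. -249.  115.] [594. -97. 147.]
115 165 [283 203   7   7  38] [442.  79. 143.] [431.  69. 119.] [452.  89. 150.]
165 215 [297 129  13  56 510] [611.  24. 201.] [513.   5. 184.] [697.  43. 214.]
165 215 [401 146   3  15  36] [ 626. -303.  189.] [ 603. -305.  167.] [ 648. -301.  215.]
165 215 [283 178   9   6  29] [524.  71. 193.] [515.  63. 168.] [532.  86. 214.]
215 300 [326 122  85  21 748] [ 673. -176.  295.] [ 639. -310.  227.] [701. -49. 300.]
215 300 [325 140   2  10  13] [634. -49. 254.] [627. -51. 216.] [641. -47. 297.]
215 300 [403 146   6  10  33] [ 625. -303.  246.] [ 612. -306.  216.] [ 641. -301.  290.]
215 300 [276 178  12  14  66] [508.  95. 255.] [484.  73. 215.] [525. 105. 271.]
300 400 [326 125  85  22 747] [ 654. -177.  312.] [ 627. -307.  300.] [690. -49. 351.]
side [ 251  148  106   92 3410] 104.87319744840276
((566.8668212890625, -112.70928955078125), (426.5721435546875, 322.0303649902344), 87.22776794433594) [[396.0, -318.0], [717.0, -334.0], [738.0, 93.0], [416.0, 108.0]]
```

```bash
cat >> h.py <<'E'
YAW=np.radians(-3.0); O=np.array([565.3,-113.,0.])
Ra=Ro.from_euler("z",YAW)
def W(p): return Ra.apply(p)+O
def A(p): return Ra.inv().apply(np.asarray(p)-O)
def rot(y,tilt=0,sg=1):
    """tool down, closing line along analyser axis y ('x'/'y'); tilt>0 leans body backward (+x)"""
    z=np.array([-np.sin(tilt),0,-np.cos(tilt)])
    yy=np.array([0,1.,0]) if y=="y" else np.array([np.cos(tilt),0,-np.sin(tilt)])
    yy=sg*yy; M=np.c_[np.cross(yy,z),yy,z]
    return (Ra*Ro.from_matrix(M)).as_quat()
E
python3 - <<'E'
from h import *
from cell import robot, effector, state, snapshot
p=W([-85,190,420])
for sg in(1,-1): print(sg,robot.ik(p,rot("y",0,sg)))
q=[robot.ik(p,rot("y",0,sg)) for sg in(1,-1)]
sg=1 if q[1] is None or (q[0] is not None and abs(q[0][5])<abs(q[1][5])) else -1
for t,P in((np.pi/2-1.76,0),):pass
for q_ in(1.76,1.26):
  a=q_+np.arctan2(219,-50)*0
  for s2 in(1,-1):
    g=[112,-60,336] if q_==1.76 else [0,-60,339]
    print(q_,s2,robot.ik(W(g),rot("x",q_-np.pi/2,s2)))
c=state()["position"]; robot.move_l([c[0],c[1],430],max_speed=400)
robot.move_to(p,rot("y",0,sg))
s=snapshot("wrist"); cv2.imwrite("pics/w1.png",s["image"]); np.savez("w1.npz",**s)
t=snapshot("top"); np.savez("top1.npz",**t)
print(state()["clock"],state()["position"],-s["R"].T@s["t"])
E
```

```text
1 [ 0.49139929  0.0865985   0.09389788  0.         -1.57809571 -2.11455549]
-1 [ 0.49139929  0.0865985   0.09389788  0.         -1.57809571  1.02703716]
1.76 1 None
1.76 -1 [-0.02996194  0.59140721  0.61067154 -0.00430537 -1.77921612 -0.02288921]
1.26 1 None
1.26 -1 [-0.01749958  0.10585791 -0.11763859  0.01238356 -1.03671401 -0.03949552]
3.375 [490.53146628  80.61048748 419.96334584] [567.25439802  75.94260812 584.00400072]
```

View pics/w1.png

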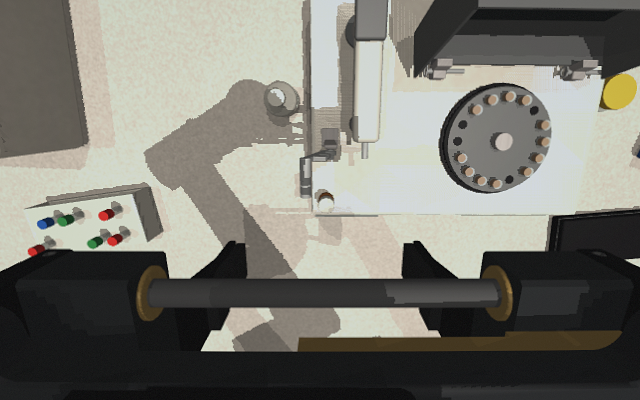

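Wrist view: the hook pin is the dark bar at about (305,178), with the plate at (320,155), the stud at (365,150) and the vial at (325,200). I'll take positions from the depth.

```bash
python3 - <<'E'
from h import *
s=dict(np.load("w1.npz")); C=cloud(s)
# deck refine
m=((abs(C[...,2]-105)<5)&(s["depth"]>0)).astype(np.uint8)
k,l,st,c=cv2.connectedComponentsWithStats(m); i=1+np.argmax(st[1:,4]);print(st[i],np.median(C[l==i][:,2]))
P=A(C[l==i]); print("analyser-frame extent",np.percentile(P,[.3,99.7],axis=0).round(1))
fr=P[(P[:,1]>0)&(P[:,1]<180)]; 
for a,b in((-150,-100),(-60,0),(0,60),(60,120),(120,180)):
    f=P[(P[:,1]>a)&(P[:,1]<b)]; print(a,b,np.percentile(f[:,0],.5).round(1))
for a,b in((-150,-100),(-90,-40),(0,50)):
    f=P[(P[:,0]>a)&(P[:,0]<b)]; print("left",a,b,f[:,1].max().round(1))
Q=C[130:205,290:345].reshape(-1,3); Q=A(Q)
for lo in range(170,300,10):
    q=Q[(Q[:,2]>lo)&(Q[:,2]<=lo+10)]
    if len(q)>3: print(lo,len(q),q.mean(0).round(1),q.min(0).round(1),q.max(0).round(1))
# stud
q=A(C[140:160,358:374].reshape(-1,3)); q=q[abs(q[:,2]-188)<12]; print("stud",len(q),q.mean(0),q.min(0),q.max(0))
E
```

```text
[  310     0   294   217 33139] 106.79390626449755
analyser-frame extent [[-157.1 -207.9  102.7]
 [ 140.5  208.7  109.5]]
-150 -100 -155.7
-60 0 -155.6
0 60 -155.2
60 120 -155.3
120 180 -158.6
left -150 -100 209.7
left -90 -40 208.8
left 0 50 209.2
170 5 [-39.8 182.3 177.4] [-40.  175.  174.2] [-39.6 188.9 179.9]
180 25 [-47.8 183.1 184.6] [-58.5 176.4 180.1] [-39.4 192.7 189.7]
190 131 [-46.3 181.7 194.3] [-58.2 174.3 190.1] [-39.5 195.  198.6]
200 8 [-48.  194.2 205.1] [-48.5 190.1 201.1] [-47.9 198.3 206.6]
210 21 [-48.4 190.4 216.2] [-51.6 182.  214.8] [-47.9 201.6 218.5]
220 33 [-49.2 190.3 223.8] [-52.8 183.2 220.2] [-47.8 203.4 227.8]
230 14 [-48.  198.  236.5] [-48.7 186.7 235. ] [-47.8 206.3 239.9]
240 84 [-49.9 195.8 245.9] [-52.4 186.7 240.5] [-47.9 209.1 249.6]
250 97 [-65.9 207.9 258.1] [-89.4 203.4 251.5] [-47.9 215.2 259.9]
260 381 [-68.4 209.2 262.2] [-89.9 203.7 260. ] [-47.9 214.7 264.8]
stud 148 [-44.22675707 139.79447861 192.81410491] [-57.14719767 129.94449962 187.68502154] [-34.54765907 148.39582097 199.8733356 ]
```

```bash
sed -i 's/O=np.array(\[565.3,-113.,0.\])/O=np.array([567.1,-113.1,0.])/' h.py
cat >> h.py <<'E'
def pin(q):
    a=q+np.arctan2(8,74); return np.array([-71,182-74.5*np.cos(a),186+74.5*np.sin(a)])
def st(tag):
    from cell import state
    s=state(); print(tag,round(s["clock"],2),"A",A(s["position"]).round(1),"F",Ra.inv().apply(s["wrist_force"]).round(1),"w",round(float(s["gripper_width"]),1),"ff",round(float(s["finger_force"]),1))
    return s
E
python3 - <<'E'
from h import *
from cell import robot, effector, state, snapshot
off=np.array([-4,0,-19.])
R=rot("y",0,-1)
effector.move_gripper(50)
T=pin(1.824)+off
robot.move_to(W(T+[0,0,60]),R); robot.move_l(W(T),max_speed=120); st("at")
effector.move_gripper(0); s=st("closed")
if 9<s["gripper_width"]<16:
    for q in np.linspace(1.824,0,9)[1:]:
        robot.move_l(W(pin(q)+off),max_speed=110); st(round(q,2))
s=snapshot("wrist"); cv2.imwrite("pics/w2.png",s["image"]); np.savez("w2.npz",**s)
E
```

```text
at 5.49 A [-74.1 208.6 238.3] F [0.  0.5 0.9] w 50.0 ff 0.0
closed 6.24 A [-75.  208.4 236.7] F [ 0.3 -0.2  0.7] w 11.1 ff 30.0
1.6 6.54 A [-74.9 191.9 241.3] F [-1.8  1.1  2.6] w 11.2 ff 30.0
1.37 6.84 A [-75.  174.7 241.6] F [-1.2  1.4  4.8] w 10.9 ff 30.0
1.14 7.14 A [-75.1 158.2 237.5] F [-2.9  1.8  3. ] w 10.8 ff 30.0
0.91 7.44 A [-75.2 143.1 229.9] F [-0.2  2.1  0. ] w 11.2 ff 30.1
0.68 7.74 A [-75.1 130.2 219.2] F [ 0.2  3.9 -3. ] w 11.2 ff 30.0
0.46 8.04 A [-75.1 120.  206.3] F [ 0.7  6.1 -4.8] w 10.8 ff 30.3
0.23 8.34 A [-75.1 112.6 191.6] F [-1.3  7.2 -2.7] w 10.6 ff 30.0
0.0 8.64 A [-75.1 108.2 175.5] F [-0.8  4.8 -1. ] w 10.0 ff 29.9
```

View pics/w2.png

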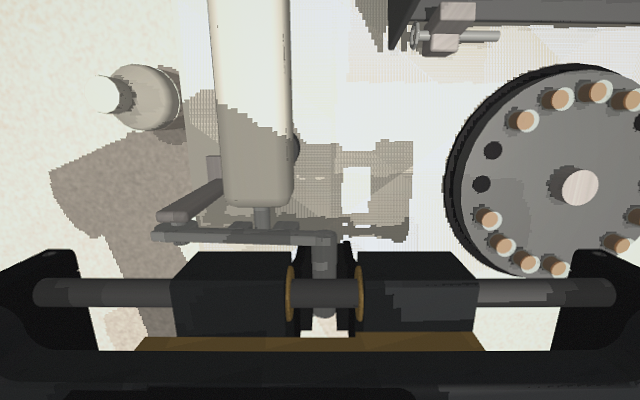

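The wrist view shows the hook lying across the arm's nose, with the pin gripped at (322,270). I'll press down until the hard stop shows in the wrist force.

```bash
python3 - <<'E'
from h import *
from cell import robot, effector, state, snapshot
p0=pin(0)+[-4,0,-19.]
for d in (1.5,3,4.5,6,7.5,9):
    robot.move_l(W(p0-[0,0,d]),max_speed=30); robot.dwell(.1); s=st(d)
    if s["wrist_force"][2]>14: break
E
```

```text
1.5 9.04 A [-75.  108.  173.9] F [-2.1  3.3  1.3] w 10.5 ff 29.7
3 9.39 A [-75.  107.7 172.1] F [-2.6  2.1  2.1] w 10.7 ff 29.7
4.5 9.74 A [-75.  107.6 170.4] F [-2.1 -0.8  1. ] w 10.4 ff 29.7
6 10.09 A [-75.  107.5 169.6] F [-3.1 -1.1  5.4] w 10.2 ff 29.4
7.5 10.44 A [-74.9 107.4 169.3] F [-6.1 -0.1  9.9] w 10.0 ff 29.1
9 10.79 A [-74.8 107.4 169. ] F [-8.5  1.6 16.2] w 10.3 ff 28.7
```

```bash
python3 - <<'E'
from h import *
from cell import robot, effector, state, snapshot
p0=pin(0)+[-4,0,-19.]
effector.move_gripper(40)
robot.move_l(W(p0+[0,0,60]),max_speed=150)
effector.move_gripper(0)
robot.move_l(W(p0+[0,0,33]),max_speed=120)
b=state()["wrist_force"][2]
for z in np.arange(203,186,-1.5):
    robot.move_l(W([-75,108,z]),max_speed=30); robot.dwell(.1); s=st(z)
    if s["wrist_force"][2]-b>10: break
robot.move_l(W(p0+[-20,0,110]),max_speed=200)
s=snapshot("wrist"); cv2.imwrite("pics/w3.png",s["image"]); np.savez("w3.npz",**s)
C=A(cloud(s)); m=(abs(C[...,0]+80)<12)&(abs(C[...,1]-108)<10)&(C[...,2]>170)&(C[...,2]<215); print(np.percentile(C[m],[5,50,95],axis=0).round(1)); st("end")
m=(abs(C[...,0]+50)<3)&(abs(C[...,2]-195)<20)&(C[...,1]<215)&(C[...,1]>100)
for y in range(100,210,15):
    q=C[m&(abs(C[...,1]-y)<7)]; 
    if len(q): print(y,np.percentile(q[:,2],90).round(1))
E
```

```text
203.0 13.93 A [-74.8 108.  203.3] F [-0.8  0.6  0.2] w 0.4 ff 0.0
201.5 14.28 A [-75.  108.  201.5] F [0.3 0.2 0.2] w 0.5 ff 0.0
200.0 14.63 A [-74.7 108.  200.7] F [-1.5 -0.3  4.7] w 0.7 ff 2.5
198.5 14.98 A [-74.6 108.  200.4] F [-4.   0.8 10.5] w 0.3 ff 5.5
197.0 15.33 A [-74.4 107.9 200.2] F [-6.4  1.4 16.7] w 0.6 ff 8.4Traceback (most recent call last):
  File "<stdin>", line 14, in <module>
  File "h.py", line 16, in A
    def A(p): return Ra.inv().apply(np.asarray(p)-O)
                     ~~~~~~~~~~~~~~^^^^^^^^^^^^^^^^^
  File "scipy/spatial/transform/_rotation.pyx", line 2580, in scipy.spatial.transform._rotation.Rotation.apply
ValueError: Expected input of shape (3,) or (P, 3), got (400, 640, 3).
```

```bash
cat >> h.py <<'E'
def bar(q):
    b=np.arctan2(219,-50)-(1.26)*-1*0  # angle at balance
    a=b-(q-1.26); return np.array([50+225*np.cos(a),-60,120+225*np.sin(a)])
def tz(t): return np.array([-np.sin(t),0,-np.cos(t)])
E
python3 - <<'E'
from h import *
from cell import robot, effector, state, snapshot
print(bar(1.76),bar(1.26))
t=1.76-np.pi/2
c=A(state()["position"]); robot.move_l(W([c[0],c[1],440]),max_speed=350)
P=bar(1.76)-tz(t)*90
for k in (P, bar(1.76)+19*tz(t)): print(robot.ik(W(k),rot("x",t,-1)))
robot.move_to(W(P),rot("x",t,-1))
effector.move_gripper(60)
s=snapshot("wrist"); cv2.imwrite("pics/w4.png",s["image"]); np.savez("w4.npz",**s)
print(proj(s,W(bar(1.76)))); st("end")
E
```

```text
[111.21429734 -60.         336.51283981] [-8.1184957e-02 -6.0000000e+01  3.3935559e+02]
[-0.03050228  0.67089174  0.96814297 -0.0046499  -2.05720264 -0.02364127]
[-0.02989163  0.58618792  0.55853071 -0.00428112 -1.73229471 -0.02275582]
[[324.37713139 212.02988989]]
end 18.92 A [128.1 -60.  424.9] F [-0.4 -0.  -0.3] w 59.8 ff 0.0
```

View pics/w4.png

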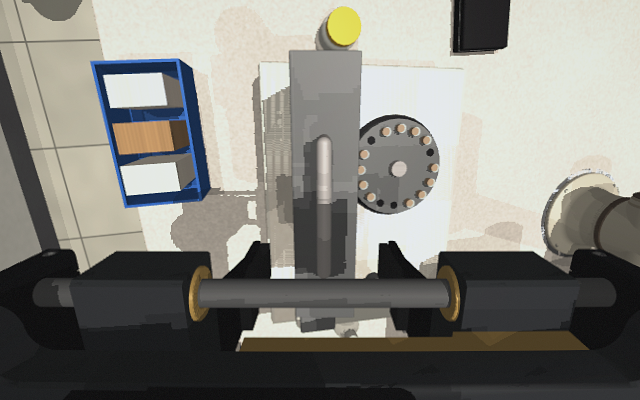

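The handle bar is at (324,140–275), and my prediction of (324,212) lies on it. Now I grip it, then swing it along the arc.

```bash
python3 - <<'E'
from h import *
from cell import robot, effector, state, snapshot
t=1.76-np.pi/2
robot.move_l(W(bar(1.76)+19*tz(t)),max_speed=100); st("at")
effector.move_gripper(0); s=st("closed")
if 9<s["gripper_width"]<16:
    for q in np.linspace(1.76,1.26,8)[1:]:
        t=q-np.pi/2
        robot.move_l(W(bar(q)+19*tz(t)),max_speed=60,rot=rot("x",t,-1)); st(round(q,3))
robot.dwell(.5); st("still")
for n in("wrist","side","top"):
    s=snapshot(n); cv2.imwrite(f"pics/{n}5.png",s["image"]); np.savez(f"{n}5.npz",**s)
E
```

```text
at 20.16 A [108.  -60.1 318.6] F [ 0.1  0.8 -0.2] w 59.8 ff 0.0
closed 21.03 A [107.9 -60.  317.8] F [ 1.2  0.5 -0.2] w 10.9 ff 30.0
1.689 21.43 A [ 93.2 -60.  321.5] F [ 1.8 -0.5 -1.2] w 10.8 ff 30.0
1.617 21.82 A [ 79.3 -60.  324. ] F [ 0.8  0.3 -0.7] w 10.7 ff 30.0
1.546 22.21 A [ 64.9 -60.  325.6] F [ 1.9  0.3 -0.4] w 10.6 ff 30.0
1.474 22.6 A [ 50.2 -59.9 326.2] F [ 1.3  0.3 -0.5] w 11.3 ff 30.0
1.403 22.99 A [ 35.5 -59.9 325.6] F [ 1.2  1.1 -0.1] w 11.1 ff 30.0
1.331 23.38 A [ 20.9 -59.9 324.1] F [-0.4  1.1  0.4] w 11.0 ff 30.0
1.26 23.77 A [  6.4 -59.9 321.5] F [0.  1.8 1. ] w 11.2 ff 30.0
still 24.27 A [  6.  -59.9 321.4] F [-0.3  2.8  2.6] w 11.0 ff 30.0
```

View pics/wrist5.png

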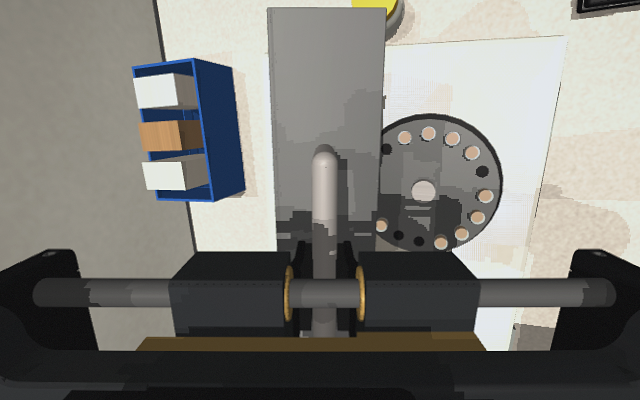

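View pics/side5.png

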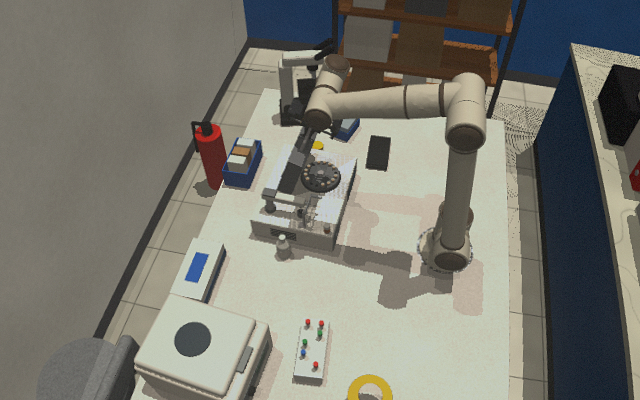

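The wrist view shows the bar gripped at (322,265). The side view shows the cover leaning forward, the hook down and the vial still at (326,229). The grasp point is within 1 mm of the balance position and the tangential force is about 0 N.

```bash
python3 - <<'E'
from h import *
from cell import robot, state, ticket
a=st("pre"); print(np.abs(a["qvel"]).max()); print(ticket.finish_job())
E
```

```text
pre 24.43 A [  5.8 -59.9 321.3] F [0.8 3.4 0.9] w 10.8 ff 30.0
0.0018882834231015598
the job is handed in; nothing more can be done
None
```

The job is handed in at about 24 s: the hook is pressed down to its hard stop on the stud, and the cover is held still by its handle at its balance point (about 1.26 rad); I saw no bystander moved in the last pictures.

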